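# Bench check of a brake pedal in the parts store

## Task

Before the brake pedal goes out to the workshop, check its travel: press the pedal with the wide pad all the way down to its stop, keep it there for about a second, then let go so that it springs fully back up. Leave the other pedal, the one with the small square pad, alone.

Things in the scene. Friction and masses are not known exactly. Their poses are not given: they have to be found in the camera images.
- brake_pedal (a joint): Hinge of the brake pedal, the one with the WIDE pad. 0 rad = up at rest (arm slopes 0.2 rad up from hinge to pad), grows as the pad is pressed down, 0.30 rad = against its stop, a rubber-topped post under the arm (arm slopes 0.1 rad down). Pad centre 170 mm along an 18 mm wide grey arm. A spring returns it: at the pad's centre 5 to 7 N to start, 12 to 15 N at the stop.
- brake_pad (a point): Centre of the top of the wide black ribbed pad, 80 mm across by 48 mm along the arm, 128 mm above the bench at rest. At the stop it is 50 mm lower and 9 mm farther from the hinge. Axes at rest: x level from pad to hinge, y along the hinge pin, z up. Fixed base plate 240 x 110 mm; cheeks at the hinge 96 mm high. On the left or right, x within 0.4 rad of straight ahead.
- clutch_pedal (a joint): Hinge of the other pedal, of the same make, measures and spring but with a SMALL square pad; 0 = up at rest, 0.30 rad = pressed. It is to be left alone.
- clutch_pad (a point): Centre of the top of the small black square pad, 48 mm along the arm by 44 mm across, 128 mm above the bench at rest; axes as for brake_pad.

How it is judged:
On the way:
1. the wide-padded brake pedal is held down at its stop (value of joint brake_pedal above 0.25 rad), for 0.5 s.
At the end, for the whole second after the job is handed in: The brake pedal has been held within 0.05 rad (about 9 mm at the pad) of its stop for at least half a second, and both pedals are up again, within 0.05 rad of rest (value of joint each of brake_pedal, clutch_pedal below 0.05 rad); the robot touches nothing.
It fails at once if the pedal with the small square pad is pressed by more than 0.1 rad (value of joint clutch_pedal above 0.1 rad).
It also fails if it takes over 29 s, if anything falls off the work surface, if the arm or the gripper's body presses on something with over 40 N, if the wrist force passes 120 N, or if a joint passes its speed limit or range.

## Robot

A 6-joint arm with a two-finger parallel gripper is mounted at the origin on the work surface. World frame = base frame: x ahead of the robot, y to its left, z up, the work surface at z = 0. Lengths are in m, angles in rad, forces in N, time in s.
With the tool pointing down it reaches from about 0.35 to 0.975 m from the base axis. Payload 4.9 kg.
Tool frame: the origin (TCP) lies midway between the tips of the shut fingers; the grasp point (between the pads) lies ctrl.grip_point_offset behind it (ctrl.grip_point_offset is the distance from the TCP to the grasp point, in m); x points along the fingers, y is the direction in which the jaws open and shut, and the axes are right-handed (so a half turn about x gives the same grasp; the last joint's range is limited). The gripper opens to 85 mm and grips with 20 to 120 N. Pads are 22 mm wide; open, the fingers measure 114 mm over their backs; the gripper's body (76 mm by 85 mm) begins 54 mm behind the grasp point. The pads swing forward as they close: fully open they stand 13 mm farther back than shut.
Start: joints at [-1.424, 0.053, 1.613, -0, 1.476, -0.119], TCP at [0.164, -0.603, 0.231] pointing down, gripper open.
Joint ranges: [-3.01, 3.01], [-1.01, 2.22], [0.06, 2.58], [-1.02, 4.17], [0.09, 2.62], [-3.14, 3.14]. Speed limits (rad/s): [2.57, 2.57, 3.14, 3.14, 3.14, 3.14].

## Interface

Orientations are given as a rotation vector (axis times angle).
In Python, from station import ctrl gives the robot as it stands. The module is installed in compiled form; this text tells all that it offers.
- The arm moves only by the tool drive_tool, never from a script. Its argument "commands" is text: rows parted by semicolons, each of 5 numbers parted by spaces: the closure, from -1 (fully open) to 1 (shut), so that 0 is half open, then the shift along the tool's x, y, z in units of 40 mm (1.0 is 40 mm), then the turn about the tool's x in units of 5 degrees (1.0 is 5 degrees). A call has 1 to 8 rows; each row is the pose to reach, as a shift and turn from the pose commanded when the call began, along the tool's axes at that moment; what a row does not reach only later rows make up. A row lasts 1/12 s, in which the tool goes at most 41.7 mm and 7.16 degrees, less where a joint would pass 70% of its speed; a pose out of reach is approached as far as the arm can. A call with a gripper value outside its range is refused whole. The fingers move at their own pace and stop on an object; "newtons" is the grip in N (left out, the last holds). Time passes only in rows, so rows that repeat a pose let the fingers close. It gives the time, the measured TCP pose, the force and the opening at its end, in the units of the state.
- ctrl.get_obs(): the state, without advancing time (a new reading comes with each control period).
- ctrl.get_image(name): name is "scene" or "top" or "wrist"; returns (picture, depth): 420x560x3 uint8, blue, green, red; 420x560 float32, m along the optical axis (not along the pixel's ray), 0 where there is no reading.
- ctrl.camera_info(name): a dict with "K" (3x3 intrinsics, pixels), "T" (4x4, takes a point from camera to world coordinates). Camera axes: x right, y down, z forward; pixel columns grow to the right and rows downward; lengths in m; the calibration is good to about 2 mm. The wrist camera is an equidistant fisheye: a pixel r from the principal point sees the ray r / f radians off the axis. A picture is of the moment at which its call begins: read the wrist's pose just before it. camera_info takes no time and is no camera call; for the wrist camera it gives the pose at the moment of the call.
- ctrl.finish_job(): hands the job in, once; it reports no verdict.
The state is a dict: "t": time; "q": joint angles; "dq": joint speeds; "effort": joint torques, N m; "tool_pos": TCP position; "tool_rot": TCP orientation; "contact_force": force on the tool from outside, world axes, zero at the start; "wrist_torque": the same for the moment, N m; "opening": finger opening in m.
Only numpy, scipy, OpenCV 4.12 (cv2) and the standard library are available. Lean on these libraries where they do the work, as an engineer would, in place of code of your own. Each camera call takes 0.05 s, during which the arm holds its last target.

## Working session

There is one attempt and no reset: what is moved stays moved. The work goes in short steps, Python scripts to look and compute and a tool call to move; the robot and the scene stay as the last step left them, time stands still between calls to the robot, and variables do not carry over. Pictures are saved under pics/ and viewed, and the job is handed in when it is done.

Besides the shell and the picture viewer there is one more tool, called after ">>>" as name(argument=value, ...) on one line, values as JSON. drive_tool: Moves the arm, as the interface text tells. Its arguments: {"type":"object","properties":{"commands":{"type":"string"},"newtons":{"type":"number"}},"required":["commands"]}

```bash
mkdir -p pics; python3 - <<'E'
from station import ctrl
import cv2,numpy as np
o=ctrl.get_obs(); print({k:np.round(v,3) for k,v in o.items()}, ctrl.grip_point_offset)
for n in ("scene","top"):
    p,d=ctrl.get_image(n); cv2.imwrite(f"pics/{n}0.png",p); np.savez(f"{n}0.npz",p=p,d=d,**ctrl.camera_info(n))
    print(n,ctrl.camera_info(n))
E
```

```text
{'t': np.float64(0.0), 'q': array([-1.424,  0.053,  1.614, -0.   ,  1.476, -0.119]), 'dq': array([-0.001,  0.   , -0.001,  0.001, -0.001, -0.001]), 'effort': array([-0.0000e+00, -3.9368e+01, -3.7018e+01, -0.0000e+00,  7.0000e-03,
        0.0000e+00]), 'tool_pos': array([ 0.164, -0.602,  0.23 ]), 'tool_rot': array([ 2.08,  0.28, -2.08]), 'contact_force': array([ 0.386, -0.369,  0.414]), 'wrist_torque': array([-0.015,  0.055, -0.015]), 'opening': np.float64(0.085)} 0.0187
scene {'K': array([[421.18924796,   0.        , 287.30488945],
       [  0.        , 421.18924796, 213.63805157],
       [  0.        ,   0.        ,   1.        ]]), 'T': array([[ 0.00566371,  0.54952929, -0.83545525,  1.342909  ],
       [ 0.99980512,  0.01268816,  0.01512364, -0.03079265],
       [ 0.01891127, -0.8353781 , -0.54935034,  0.66752063],
       [ 0.        ,  0.        ,  0.        ,  1.        ]])}
top {'K': array([[394.24426959,   0.        , 276.85478681],
       [  0.        , 394.24426959, 206.29612117],
       [  0.        ,   0.        ,   1.        ]]), 'T': array([[-0.05266878, -0.97404792,  0.2201287 ,  0.40508134],
       [-0.99859949,  0.05247763, -0.00672011, -0.01404503],
       [-0.00500612, -0.22017434, -0.97544769,  0.90000839],
       [ 0.        ,  0.        ,  0.        ,  1.        ]])}
```

View pics/scene0.png

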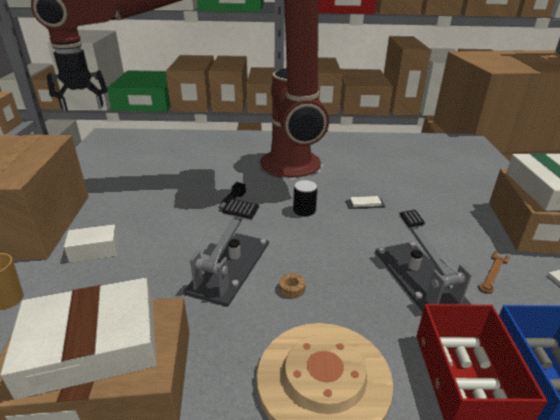

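View pics/top0.png

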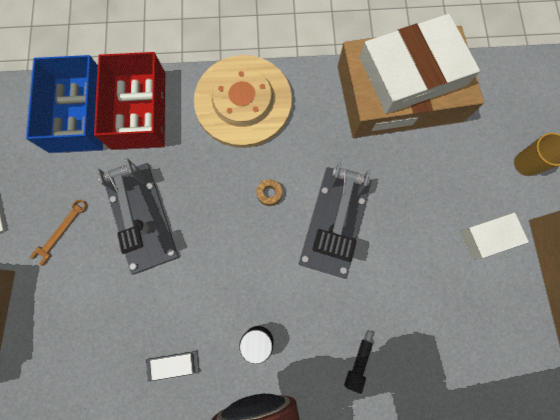

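The top view shows the wide pad at about (335,244), on the robot's right, and the small pad at (130,239), on the left. Both pedals slope up toward the robot.

```bash
cat > h.py <<'E'
import numpy as np,cv2
from scipy.spatial.transform import Rotation as R
def ray_z(K,T,u,v,z):
    d=T[:3,:3]@np.array([(u-K[0,2])/K[0,0],(v-K[1,2])/K[1,1],1]); return T[:3,3]+d*(z-T[2,3])/d[2]
E
python3 - <<'E'
from h import *
f=np.load('top0.npz');p,d,K,T=[f[k] for k in 'pdKT']
vv,uu=np.mgrid[:420,:560]
P=np.stack([(uu-K[0,2])/K[0,0]*d,(vv-K[1,2])/K[1,1]*d,d],-1)@T[:3,:3].T+T[:3,3]
for nm,(u0,u1,v0,v1) in dict(brake=(295,380,160,280),clutch=(95,180,160,270)).items():
    m=np.zeros((420,560),bool); m[v0:v1,u0:u1]=1
    pad=m&(P[...,2]>.108)&(P[...,2]<.14)&(vv>220)
    Q=P[pad]; print(nm,'pad n',pad.sum(),'mean',Q.mean(0).round(4), 'median z',np.median(Q[:,2]).round(4))
    r=cv2.minAreaRect(np.c_[uu[pad],vv[pad]].astype(np.float32)); print(' px rect',r)
    c=ray_z(K,T,*r[0],.128); print(' centre at .128',c.round(4), 'corners',[ray_z(K,T,*b,.128)[:2].round(3) for b in cv2.boxPoints(r)])
    r2=cv2.minAreaRect(Q[:,:2].astype(np.float32)); print(' xy rect',r2)
    arm=m&(P[...,2]>.07)&(P[...,2]<.105); A=P[arm]; print(' arm/cheeks mean',A.mean(0).round(3))
    img=p.copy(); img[pad]=(0,0,255)
    big=cv2.resize(img[v0-10:v1+10,u0-10:u1+10],None,fx=4,fy=4,interpolation=cv2.INTER_NEAREST); cv2.imwrite(f'pics/m_{nm}.png',big)
raw=cv2.resize(p[150:290,290:390],None,fx=4,fy=4,interpolation=cv2.INTER_CUBIC);cv2.imwrite('pics/raw_b.png',raw)
E
```

```text
brake pad n 982 mean [ 0.4959 -0.127   0.1282] median z 0.1288
 px rect ((335.0471496582031, 241.58489990234375), (41.345523834228516, 31.31820297241211), 15.945395469665527)
 centre at .128 [ 0.5021 -0.1299  0.128 ] corners [array([ 0.486, -0.081]), array([ 0.545, -0.102]), array([ 0.518, -0.179]), array([ 0.46 , -0.157])]
 xy rect ((0.5046473741531372, -0.1305263787508011), (0.07999838888645172, 0.06604423373937607), 70.15385437011719)
 arm/cheeks mean [ 0.618 -0.171  0.09 ]
clutch pad n 547 mean [0.5286 0.2747 0.1278] median z 0.1286
 px rect ((129.15367126464844, 237.71707153320312), (28.56580352783203, 23.048200607299805), 77.90524291992188)
 centre at .128 [0.5314 0.2754 0.128 ] corners [array([0.556, 0.304]), array([0.564, 0.26 ]), array([0.507, 0.247]), array([0.5  , 0.291])]
 xy rect ((0.5354147553443909, 0.27792710065841675), (0.061808183789253235, 0.04460129141807556), 16.505847930908203)
 arm/cheeks mean [0.652 0.314 0.09 ]
```

View pics/m_brake.png

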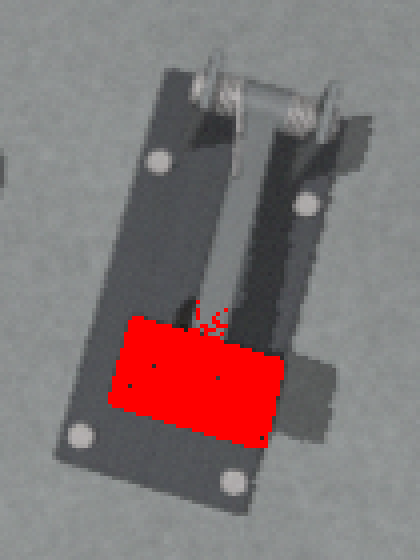

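View pics/raw_b.png

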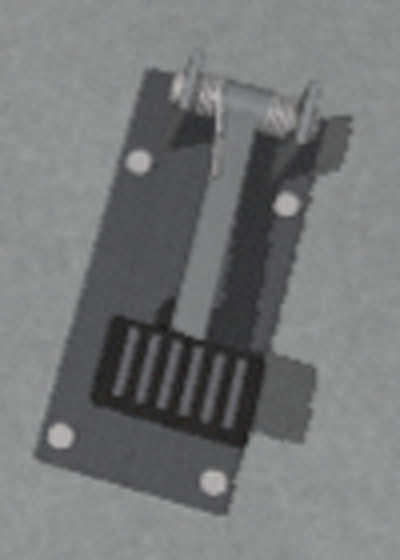

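```bash
python3 - <<'E'
from h import *
from station import ctrl
f=np.load('top0.npz');p,d,K,T=[f[k] for k in 'pdKT']
c=ray_z(K,T,334.3,245.2,.128);h=ray_z(K,T,353.7,173.7,.09)
x=(h-c)[:2];print('pad',c.round(4),'hinge',h.round(4),np.linalg.norm(x),'yaw',np.arctan2(x[1],x[0]))
x/=np.linalg.norm(x)
o=ctrl.get_obs();M=R.from_rotvec(o['tool_rot']).as_matrix();print(M.round(3))
c[:2]; top=c; stop=np.r_[c[:2]-.009*x,.078]
for nm,t in (('above',np.r_[c[:2],.165]),('top',top),('stop',stop)):
    print(nm,t.round(4),'units',(M.T@(t-o['tool_pos'])/.04).round(3))
for n in('top','scene'):
    f=np.load(n+'0.npz');d,K,T=[f[k] for k in 'dKT']
    vv,uu=np.mgrid[:420,:560]
    P=np.stack([(uu-K[0,2])/K[0,0]*d,(vv-K[1,2])/K[1,1]*d,d],-1)@T[:3,:3].T+T[:3,3];P=P[d>0]
    a=o['tool_pos'][:2];s=c[:2]-a;L=np.linalg.norm(s);s/=L
    w=P[:,:2]-a;al=w@s;ac=np.abs(w@[-s[1],s[0]])
    for k in np.arange(0,L+.1,.1):
        m=(abs(al-k)<.05)&(ac<.12);print(n,k.round(2),m.sum(),P[m,2].max().round(3) if m.any() else None,end=' | ')
    print()
E
```

```text
pad [ 0.4951 -0.1278  0.128 ] hinge [ 0.6506 -0.1879  0.09  ] 0.16670057856393977 yaw -0.36900394070420783
[[-0.     0.263 -0.965]
 [ 0.002 -0.965 -0.263]
 [-1.    -0.002 -0.   ]]
above [ 0.4951 -0.1278  0.165 ] units [  1.649  -9.274 -11.101]
top [ 0.4951 -0.1278  0.128 ] units [  2.574  -9.272 -11.101]
stop [ 0.4867 -0.1246  0.078 ] units [  3.825  -9.403 -10.919]
top 0.0 1215 0.005 | top 0.1 5271 0.018 | top 0.2 5402 0.005 | top 0.3 5157 0.006 | top 0.4 4972 0.022 | top 0.5 4623 0.135 | top 0.6 4880 0.136 | 
scene 0.0 4170 0.531 | scene 0.1 3488 0.531 | scene 0.2 1730 0.53 | scene 0.3 1635 0.004 | scene 0.4 1814 0.025 | scene 0.5 1327 0.134 | scene 0.6 2852 0.135 |
```

>>> drive_tool(commands="1 0 -0.3 -0.3; 1 0 -0.8 -0.9; 1 0 -1.4 -1.6; 1 0 -2 -2.3; 1 0 -2.6 -3; 1 0 -3.2 -3.7; 1 0 -3.8 -4.4; 1 0 -4.4 -5.1", newtons=40)

```text
schema error: expected 5 numbers
```

>>> drive_tool(commands="1 0 -0.3 -0.3 0; 1 0 -0.8 -0.9 0; 1 0 -1.4 -1.6 0; 1 0 -2 -2.3 0; 1 0 -2.6 -3 0; 1 0 -3.2 -3.7 0; 1 0 -3.8 -4.4 0; 1 0 -4.4 -5.1 0", newtons=40)

```text
t: 0.77
tool_pos: [0.3152, -0.3778, 0.2308]
tool_rot: [2.08, 0.278, -2.08]
contact_force: [0.7, 0.2, 0.8]
opening: 0.0001
```

>>> drive_tool(commands="1 0 -0.6 -0.7 0; 1 0 -1.2 -1.4 0; 1 0 -1.8 -2.1 0; 1 0 -2.4 -2.9 0; 1 0 -3.1 -3.7 0; 1 0 -3.8 -4.6 0; 1 0 -4.4 -5.4 0; 1 0.4 -4.9 -6 0")

```text
t: 1.43
tool_pos: [0.4977, -0.1257, 0.2185]
tool_rot: [2.084, 0.276, -2.071]
contact_force: [1.8, -0.4, 0.8]
opening: -0.0001
```

>>> drive_tool(commands="1 0.5 0 0 0; 1 1 0 0 0; 1 1.2 0 0 0; 1 1.2 0 0 0")

```text
t: 1.77
tool_pos: [0.493, -0.1266, 0.1641]
tool_rot: [2.075, 0.282, -2.086]
contact_force: [0.0, 0.2, 0.3]
opening: -0.0002
```

```bash
python3 - <<'E'
from h import *
from station import ctrl
o=ctrl.get_obs();M=R.from_rotvec(o['tool_rot']).as_matrix();print(o['t'],o['tool_pos'].round(4),o['contact_force'].round(2),o['opening'],o['q'].round(2));print(M.round(3))
c=np.array([.4951,-.1278,.128]);stop=np.array([.4867,-.1246,.078])
for t in(c,stop):print((M.T@(t-o['tool_pos'])/.04).round(3))
for n in("scene","wrist"):
    p,d=ctrl.get_image(n);
    if n=="scene":p=cv2.resize(p[140:320,160:340],None,fx=3,fy=3,interpolation=cv2.INTER_CUBIC)
    cv2.imwrite(f"pics/{n}1.png",p)
E
```

```text
1.7667 [ 0.493  -0.1266  0.1641] [0.02 0.21 0.32] -0.0001743305210997347 [-0.4  -0.17  1.94 -0.    1.38  0.91]
[[-0.006  0.263 -0.965]
 [ 0.002 -0.965 -0.263]
 [-1.    -0.004  0.005]]
[ 0.903  0.046 -0.047]
[ 2.154 -0.082  0.129]
```

View pics/scene1.png

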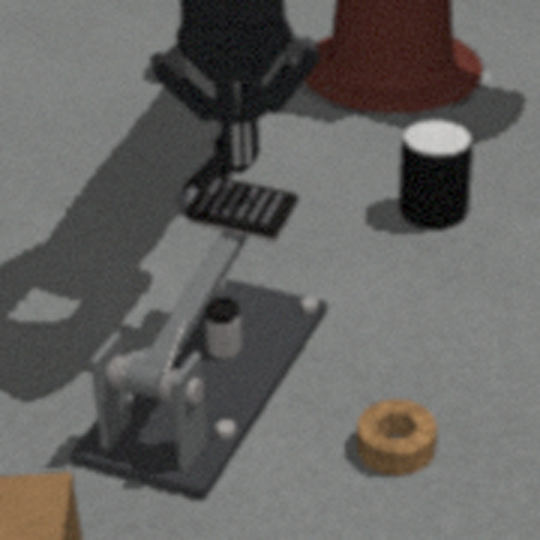

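View pics/wrist1.png

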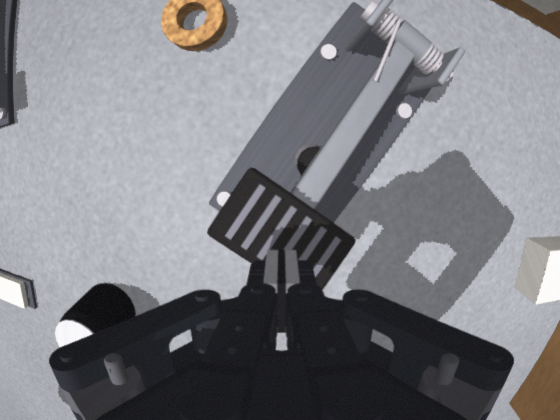

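The scene view shows the shut fingertips, at about (240,165) in the crop, just above the middle of the wide pad at (240,205). The wrist view agrees, so I press.

>>> drive_tool(commands="1 0.3 0 0 0; 1 0.6 0 0 0; 1 0.8 0 0 0; 1 1.0 0 0 0; 1 1.1 0 0 0; 1 1.2 0 0.02 0; 1 1.3 0 0.04 0; 1 1.3 0 0.04 0")

```text
t: 2.53
tool_pos: [0.4935, -0.1276, 0.1155]
tool_rot: [2.081, 0.279, -2.08]
contact_force: [-0.4, 1.8, 7.1]
opening: 0.0001
```

>>> drive_tool(commands="1 0.15 0 0.02 0; 1 0.3 -0.02 0.05 0; 1 0.45 -0.04 0.08 0; 1 0.6 -0.06 0.11 0; 1 0.7 -0.08 0.14 0; 1 0.8 -0.1 0.16 0; 1 0.85 -0.1 0.17 0; 1 0.85 -0.1 0.17 0")

```text
t: 3.2
tool_pos: [0.4903, -0.1269, 0.0852]
tool_rot: [2.089, 0.273, -2.067]
contact_force: [4.2, 1.1, 11.7]
opening: -0.0002
```

>>> drive_tool(commands="1 0.04 0 0.02 0; 1 0.08 0 0.04 0; 1 0.1 0 0.04 0; 1 0.1 0 0.04 0")

```text
t: 3.53
tool_pos: [0.4897, -0.1272, 0.0819]
tool_rot: [2.092, 0.273, -2.064]
contact_force: [5.9, 3.3, 12.6]
opening: -0.0001
```

>>> drive_tool(commands="1 0.04 0 0.01 0; 1 0.08 0 0.02 0; 1 0.1 0 0.02 0; 1 0.1 0 0.02 0")

```text
t: 3.87
tool_pos: [0.4893, -0.1273, 0.0784]
tool_rot: [2.093, 0.274, -2.064]
contact_force: [6.3, 3.1, 12.7]
opening: 0.0003
```

>>> drive_tool(commands="1 0.04 0 0.01 0; 1 0.08 0 0.02 0; 1 0.1 0 0.02 0; 1 0.1 0 0.02 0")

```text
t: 4.2
tool_pos: [0.4895, -0.1274, 0.0777]
tool_rot: [2.093, 0.274, -2.063]
contact_force: [-1.9, 9.0, 30.5]
opening: 0.0004
```

The force jumped to 30 N at z = 0.0777, so the pedal is at its stop. I'll ease off slightly, hold, and check with the camera.

>>> drive_tool(commands="1 -0.03 0 0 0; 1 -0.03 0 0 0; 1 -0.03 0 0 0; 1 -0.03 0 0 0; 1 -0.03 0 0 0; 1 -0.03 0 0 0; 1 -0.03 0 0 0; 1 -0.03 0 0 0")

```text
t: 4.87
tool_pos: [0.4895, -0.1274, 0.078]
tool_rot: [2.094, 0.274, -2.062]
contact_force: [1.0, 7.5, 23.9]
opening: -0.0001
```

```bash
python3 - <<'E'
from h import *
from station import ctrl
p,d=ctrl.get_image("scene");cv2.imwrite("pics/scene2.png",cv2.resize(p[140:320,160:340],None,fx=3,fy=3,interpolation=cv2.INTER_CUBIC))
E
```

```text
(no output)
```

View pics/scene2.png

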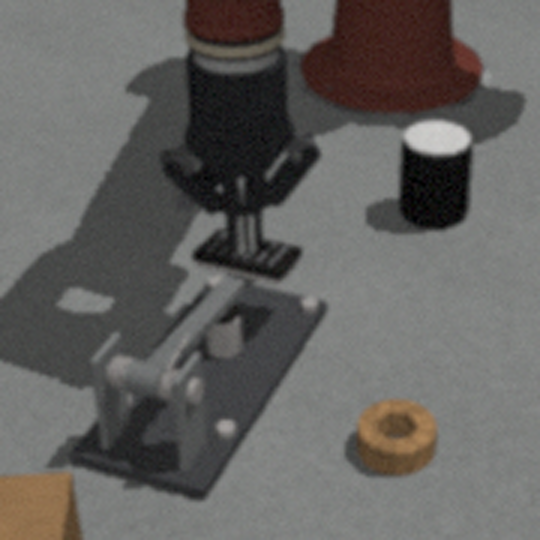

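The picture shows the arm resting on the post at about (225,335), with the pad down at (245,255). I'll hold a little longer, then release slowly.

>>> drive_tool(commands="1 0 0 0 0; 1 0 0 0 0; 1 0 0 0 0; 1 0 0 0 0; 1 -0.15 0 -0.04 0; 1 -0.35 0 -0.08 0; 1 -0.55 0 -0.12 0; 1 -0.75 0 -0.15 0")

```text
t: 5.58
tool_pos: [0.4915, -0.1275, 0.1042]
tool_rot: [2.083, 0.271, -2.069]
contact_force: [2.0, -4.5, 6.5]
opening: -0.0
```

>>> drive_tool(commands="1 -0.2 0 -0.04 0; 1 -0.4 0 -0.06 0; 1 -0.6 0 -0.06 0; 1 -0.9 0 -0.06 0; 1 -1.3 0 0 0; 1 -1.8 0 0 0; 1 -2.1 0 0 0; 1 -2.1 0 0 0")

```text
t: 6.25
tool_pos: [0.4895, -0.1254, 0.1872]
tool_rot: [2.082, 0.276, -2.075]
contact_force: [0.3, -1.0, 0.9]
opening: -0.0
```

>>> drive_tool(commands="1 -0.3 0.3 0.4 0; 1 -0.6 0.8 1 0; 1 -0.8 1.4 1.7 0; 1 -1 2 2.4 0; 1 -1 2.5 3 0; 1 -1 2.8 3.4 0; 1 -1 2.8 3.4 0; 1 -1 2.8 3.4 0")

```text
t: 6.92
tool_pos: [0.3857, -0.2688, 0.223]
tool_rot: [2.081, 0.278, -2.083]
contact_force: [-0.8, 1.5, 0.2]
opening: -0.0001
```

```bash
python3 - <<'E'
from h import *
from station import ctrl
p,d=ctrl.get_image("top");K,T=[ctrl.camera_info("top")[k] for k in "KT"]
vv,uu=np.mgrid[:420,:560]
P=np.stack([(uu-K[0,2])/K[0,0]*d,(vv-K[1,2])/K[1,1]*d,d],-1)@T[:3,:3].T+T[:3,3]
f=np.load('top0.npz')
for nm,(u0,u1,v0,v1) in dict(brake=(320,348,235,255),clutch=(123,137,230,248)).items():
    print(nm,'median depth now',np.median(d[v0:v1,u0:u1]),'start',np.median(f['d'][v0:v1,u0:u1]),'z',np.median(P[v0:v1,u0:u1,2]))
o=ctrl.get_obs();print(o['t'],o['tool_pos'],o['contact_force'],np.abs(o['dq']).max())
cv2.imwrite("pics/top3.png",p)
E
```

```text
brake median depth now 0.7727666 start 0.7727479 z 0.12895009428760884
clutch median depth now 0.77764046 start 0.7773392 z 0.12914865491155314
6.9667 [ 0.38625533 -0.26824655  0.22321213] [ 0.32932977 -0.03697453 -0.68552885] 0.02645380384112309
```

View pics/top3.png

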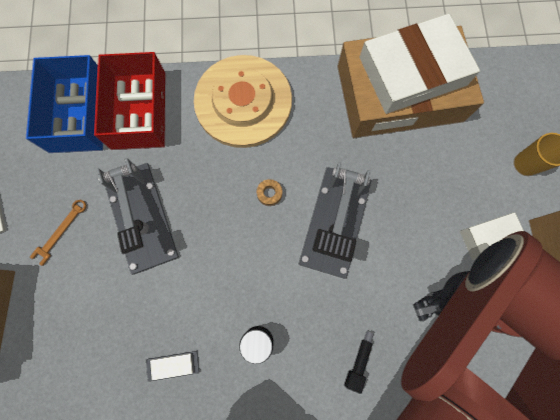

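The wide pad at (335,244) and the small pad at (130,239) are both back at rest height. The gripper, at about (430,305), is clear of everything.

```bash
python3 -c "
from station import ctrl
print(ctrl.finish_job())"
```

```text
the job is handed in; nothing more can be done
None
```

I pressed the wide-pad brake pedal down to its stop with the shut fingertips, held it there for over a second, then let it spring back up and handed the job in at about 7 s.

- **At the stop:** the force rose sharply from about 13 N to 30 N at z = 0.078 m, the expected height for the stop. I eased off to 24 N for the hold. The scene picture showed the pedal arm resting on its post.
- **After release:** the top camera put the brake pad at z = 0.129 m, with its depth unchanged from the start to within 0.1 mm.
- **Other pedal:** I never touched the small-pad pedal. It also read z = 0.129 m, within 0.3 mm of where it started.
- **Robot:** the gripper was clear of everything at hand-in, and the force reading was near zero.

No check failed or disagreed. I could not read the pedal's joint angle directly, so reaching the stop is judged from the force, the height and the picture.

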